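# Close the adhesive tin and hold the store box open

## Task

I want to put the small tin of stone adhesive away in the grey steel box. First press the tin's lid, which is standing proud, fully home, leaving the tin standing where it is; then raise the lid of the box and hold it open at about 60 degrees from closed, never letting it go over backwards onto the carving behind, and leave everything else on the bench where it is. Finish while still holding the box lid there, because on its own it would drop shut on my hands.

Things in the scene. Friction and masses are not known exactly. Their poses are not given: they have to be found in the camera images.
- tin: Small lever-lid tin, bare metal with a plain paper band, standing loose on the bench, full and closed except that its lid is not yet home. Body 88 mm across, 92 mm high without the lid, about 0.85 kg (varies). Origin: centre of its underside; z up. It is the smaller of the two tins and the one whose lid stands proud; its place among the other pots varies.
- tin_lid_top (a point): Centre of the flat top of the small tin's lid: a round steel disc 74 mm across and 3 mm thick, with a collar below that plugs into the tin. The top stands 95 mm above the bench when the lid is fully home, and up to 10 mm more before.
- tin_lid (a joint): How far the small tin's lid stands proud of its seat, in m: 0 = fully home (a hard stop), larger = higher; it starts at 0.006 to 0.009. It slides straight down, resists with about 8 N, and stays where it is left.
- box: Low grey painted steel storage box, fixed to the bench: 190 mm deep (its x), 300 mm wide (its y), its rim 115 mm and its closed lid 128 mm above the bench. Origin: centre of its underside; z up, its front faces its -x (towards the robot). Includes the lid and the lid's handle.
- box_lid (a joint): Opening angle of the box lid in rad: 0 = closed, grows as the front edge rises, 1.047 = 60 degrees, end stop at 1.9 rad (thrown right back). It hinges along the box's back edge, weighs about 0.75 kg (varies), has no stay, spring or latch, and falls shut by itself from anywhere below about 90 degrees. Holding it by the handle takes about 4 N.
- box_handle (a point): Centre of the lid's handle: a round steel bar 12 mm thick, 120 mm long between its two legs, parallel to the box's y, its axis 40 mm in front of the lid's 30 mm deep front skirt; 114 mm above the bench when closed. It swings with the lid: in the lid's frame (closed: the box's) it lies 241.5 mm before the hinge axis (-x) and 4 mm below. Axes: y along the bar, z out of the lid's top.
- box_hinge (a point): Middle of the hinge axis of the box lid, at the box's back top edge, 118 mm above the bench; fixed; its axes are the box's, y along the hinge axis.
- big_tin: Bystander: larger tin of the same kind, 108 mm across and 125 mm high, its lid already home. Origin: centre of its underside.
- pot: Bystander: white plastic pot 90 mm across and 90 mm high with chisel ends standing in it up to 130 mm. Origin: centre of its underside.
- mallet: Bystander: mason's small iron mallet standing on its head, handle up, 60 mm across, 182 mm high. Origin: centre of its underside.
- chisel: Bystander: flat steel chisel lying on the bench, 190 mm long along its x, 13 mm high. Origin: on the bench under its middle.
- punch: Bystander: narrow steel chisel lying on the bench, 190 mm long along its x, 13 mm high. Origin: on the bench under its middle.
- brush: Bystander: dusting brush lying on the bench, 160 mm long along its x. Origin: on the bench under it.
- offcut: Bystander: stone offcut, 90 x 70 x 45 mm. Origin: centre of its underside.
Not all that is in view belongs to the job. Leave any blue or green look-alike of the tin alone.

How it is judged:
By the outcome, as a careful person would: the job done as asked, in the order asked, and still so for the second after the job is handed in, while the arm keeps its last pose, push and grip.
It also fails if it takes over 51 s, if anything falls off the work surface, if the arm or the gripper's body presses on something with over 40 N, if the wrist force passes 120 N, or if a joint passes its speed limit or range.

## Robot

A 6-joint arm with a two-finger parallel gripper is mounted at the origin on the work surface. World frame = base frame: x ahead of the robot, y to its left, z up, the work surface at z = 0. Lengths are in m, angles in rad, forces in N, time in s.
With the tool pointing down it reaches from about 0.3 to 0.875 m from the base axis. Payload 6.4 kg.
Tool frame: the origin (TCP) lies at the very end of the fingers, on their centre line; the grasp point (between the pads) lies 19 mm behind it; z points along the fingers, y is the line along which they close (so a half turn about z gives the same grasp; the last joint's range is limited). The gripper opens to 85 mm and grips with 20 to 120 N. Pads are 22 mm wide; open, the fingers measure 114 mm over their backs; the gripper's body (76 mm by 85 mm) begins 54 mm behind the grasp point. The pads swing forward as they close: fully open they stand 13 mm farther back than shut.
Start: joints at [1.134, 0.181, 1.607, -0, 1.354, -0.206], TCP at [0.132, 0.56, 0.231] pointing down, gripper open.
Joint ranges: [-2.99, 2.99], [-0.89, 2.07], [0.3, 2.58], [-1.14, 4.28], [0, 2.63], [-3.12, 3.12]. Speed limits (rad/s): [2.57, 2.57, 3.01, 3.14, 3.14, 3.14].

## Interface

Orientations are given as a unit quaternion [w, x, y, z].
In Python, from bench import ctrl gives the robot as it stands.
- The arm moves only by the tool jog_arm, never from a script. Its argument "series" is a list that holds one entry, the list of rows, each a list of 7 numbers: the shift along the tool's x, y, z in mm, then the turn, a rotation vector about the tool's x, y, z in rad, then the finger opening in mm, from 0 to 85.4. In form: [[[tx, ty, tz, rx, ry, rz, gripper], ...]]. A call has exactly 10 rows; each row shifts and turns the commanded pose from where the row before left it, along the tool's axes as they then stand; what a row does not reach is not made up. A row lasts 1/10 s, in which the tool goes at most 50 mm and 8.59 degrees, less where a joint would pass 70% of its speed; a pose out of reach is approached as far as the arm can. A call with a gripper value outside its range is refused whole. The fingers move at their own pace and stop on an object; the grip force is fixed at half the most. Time passes only in rows, so rows that do not move let the fingers close, or fill a call up. It gives the time, the measured TCP pose, the force, the opening and the grip force at its end, in the units of the state.
- ctrl.get_obs(): the state, without advancing time (a new reading comes with each control period).
- ctrl.camera(name): name is "side" or "top" or "wrist"; returns a dict with "frame" (400x640x3 uint8, blue, green, red), "z_map" (400x640 float32, m along the optical axis (not along the pixel's ray), 0 where there is no reading), "fx", "fy", "cx", "cy" (pixels), "xyz" and "rotation" of the camera in the world. Camera axes: x right, y down, z forward; pixel columns grow to the right and rows downward; lengths in m; the calibration is good to about 2 mm. A picture is of the moment at which its call begins.
- ctrl.hand_in(): hands the job in; it is judged then, once.
The state is a dict: "time_s": time; "q": joint angles; "dq": joint speeds; "joint_efforts": joint torques, N m; "eef_pos": TCP position; "eef_rot": TCP orientation; "wrist_force": force on the tool from outside, world axes, zero at the start; "torque": the same for the moment, N m; "opening": opening from 0.0 (shut) to 1.0 (fully open); "grasp_force": force on a finger pad.
Only numpy, scipy, OpenCV 4.12 (cv2) and the standard library are available. Lean on these libraries where they do the work, as an engineer would, in place of code of your own. Each camera call takes 0.05 s, during which the arm holds its last target. There are 200 camera calls.

## Working session

There is one attempt and no reset: what is moved stays moved. The work goes in short steps, Python scripts to look and compute and a tool call to move; the robot and the scene stay as the last step left them, time stands still between calls to the robot, and variables do not carry over. Pictures are saved under pics/ and viewed, at most 10 in all, crops included, and the job is handed in when it is done.

Besides the shell and the picture viewer there is one more tool, called after ">>>" as name(argument=value, ...), one argument or row to a line, values as JSON. jog_arm: Moves the arm, as the interface text tells. Its arguments: {"type":"object","properties":{"series":{"type":"array"}},"required":["series"]}

```bash
ls; mkdir -p pics
cat > h.py <<'E'
import numpy as np, cv2
from bench import ctrl
def cam(n):
    c=ctrl.camera(n); R=np.array(c["rotation"])
    if R.size==4:
        from scipy.spatial.transform import Rotation as S
        R=S.from_quat(np.r_[R.ravel()[1:],R.ravel()[0]]).as_matrix()
    c["R"]=R.reshape(3,3); return c
def cloud(c):
    z=c["z_map"]; v,u=np.mgrid[:400,:640]
    p=np.stack([(u-c["cx"])/c["fx"]*z,(v-c["cy"])/c["fy"]*z,z],-1)
    w=p@c["R"].T+np.array(c["xyz"]); w[z==0]=np.nan
    return w
E
python3 - <<'E'
from h import *
o=ctrl.get_obs(); print(o["time_s"],o["eef_pos"],o["eef_rot"],o["wrist_force"],o["opening"])
for n in ["top","side"]:
    c=cam(n); cv2.imwrite(f"pics/{n}0.png",c["frame"]); np.save(f"{n}0.npy",cloud(c)); print(n,c["xyz"],c["rotation"],c["fx"])
E
```

```text
pics
0.0 [0.1312743  0.55924457 0.23037291] [-2.73375380e-04  1.15133272e-01  9.93349661e-01 -8.40138209e-04] [-0.41328013 -0.1406272   1.07064791] 0.9984658391183906
top [0.33067819 0.00932455 1.582262  ] [-0.04689739  0.70696237 -0.70389101  0.05042116] 504.36258361271706
side [ 0.13222482 -0.87821311  1.01399084] [-0.38933767  0.89824358 -0.18865898  0.07734623] 375.5378903483391
```

View pics/top0.png

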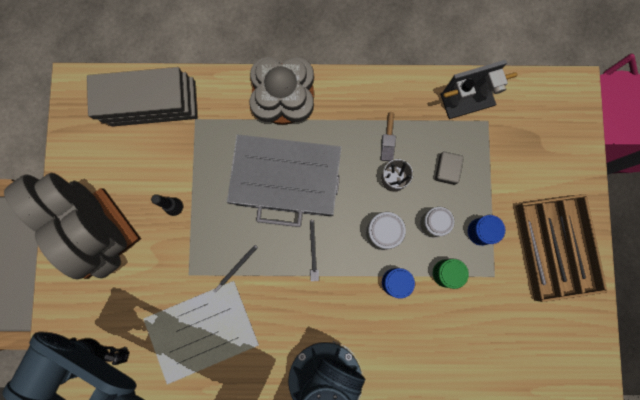

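View pics/side0.png

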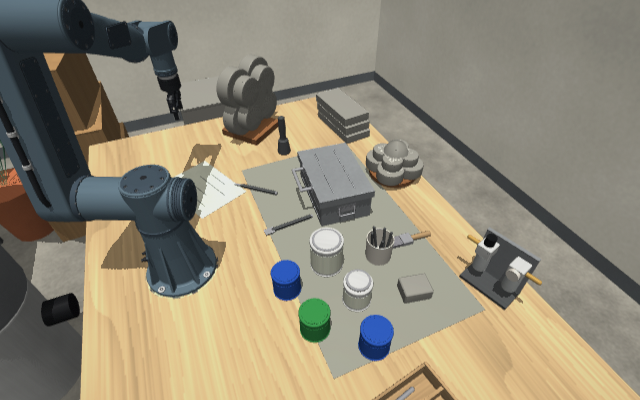

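The top view shows the small tin at (438,222), the big tin at (387,231), the box at about (285,175) and its handle bar at (279,215). Blue and green look-alikes surround the small tin. Next I'll measure these.

Run:
```python
from h import *
for n,rois in [("top",dict(tin=(418,204,458,240),big=(365,208,410,252),handle=(250,203,306,230),box=(222,130,346,226))),("side",dict(tin=(338,264,378,310)))]:
    W=np.load(n+"0.npy")
    for k,(a,b,c,d) in rois.items():
        P=W[b:d,a:c].reshape(-1,3); P=P[~np.isnan(P[:,0])]
        lo,hi={"tin":(.085,.12),"big":(.11,.14),"handle":(.09,.135),"box":(.115,.14)}[k]
        print(n,k,"hist",np.histogram(P[:,2],bins=np.arange(0,.16,.01))[0])
        Q=P[(P[:,2]>lo)&(P[:,2]<hi)]
        r=cv2.minAreaRect((Q[:,:2]*1000).astype(np.float32)); print(r, "medz",np.median(Q[:,2]), cv2.minEnclosingCircle((Q[:,:2]*1000).astype(np.float32)))
        if k=="tin": 
            T=Q[Q[:,2]>.097]; print(T.mean(0),T.min(0),T.max(0),cv2.minEnclosingCircle((T[:,:2]*1000).astype(np.float32)))
# all handle pts
im=cv2.imread("pics/top0.png"); cv2.imwrite("pics/topc.png",cv2.resize(im[125:240,220:460],None,fx=3.3,fy=3.3,interpolation=cv2.INTER_CUBIC))
W=np.load("top0.npy")
print(np.round(W[203:228:1,279],3))
for u in range(254,306,4):
  col=W[206:230,u]; print(u,np.round(col[np.nanargmax(np.where(np.arange(206,230)>208+ (u-254)*.1,col[:,2],0))],3))
```

```text
top tin hist [416  19  16  27  15  18  17  15  39 184 426  30   0   0   0]
((475.4326171875, -337.27978515625), (87.73311614990234, 83.98918914794922), 89.92625427246094) medz 0.1029105800316018 ((476.09918212890625, -336.9327392578125), 44.215572357177734)
[ 0.47603393 -0.33656319  0.10462239] [ 0.43627384 -0.37655302  0.09704189] [ 0.51652088 -0.29342355  0.11397002] ((475.1412048339844, -335.39434814453125), 42.797672271728516)
top big hist [514  23   8   7  14   9   9   6  18  11   2  80 913  85   0]
((445.7461853027344, -177.40480041503906), (104.7171859741211, 105.25263977050781), 1.5264637470245361) medz 0.12522657768786072 ((446.75732421875, -177.45291137695312), 54.08993148803711)
top handle hist [570  21  33   3   0   0   0   0   0   2  11 156 348 106   0]
((489.7806701660156, 142.2604217529297), (162.82037353515625, 66.93160247802734), 89.7712173461914) medz 0.1239694354460692 ((505.6346435546875, 141.97100830078125), 82.57286834716797)
top box hist [2648   91   58    4   23    8    0    0    0    6   29  177 4611 2847
    7]
((587.117919921875, 125.58212280273438), (313.0
[... 788 characters left out ...]
02]
 [ 0.51   0.147  0.007]
 [ 0.507  0.147  0.   ]
 [   nan    nan    nan]
 [ 0.5    0.147  0.005]
 [ 0.497  0.147  0.007]
 [ 0.494  0.147  0.003]
 [ 0.491  0.147 -0.   ]
 [ 0.488  0.147  0.004]
 [ 0.485  0.147 -0.001]
 [ 0.47   0.136  0.121]
 [ 0.467  0.136  0.123]
 [ 0.464  0.136  0.123]
 [ 0.462  0.136  0.122]
 [ 0.469  0.147  0.   ]
 [ 0.466  0.147  0.001]
 [ 0.463  0.146  0.003]]
254 [0.493 0.225 0.009]
258 [0.499 0.197 0.126]
262 [0.476 0.186 0.122]
266 [0.47  0.174 0.124]
270 [0.476 0.163 0.121]
274 [0.467 0.15  0.126]
278 [0.47  0.139 0.123]
282 [0.467 0.128 0.123]
286 [0.464 0.116 0.123]
290 [0.462 0.104 0.123]
294 [0.464 0.093 0.124]
298 [0.479 0.081 0.125]
302 [0.489 0.07  0.113]
```

View pics/topc.png

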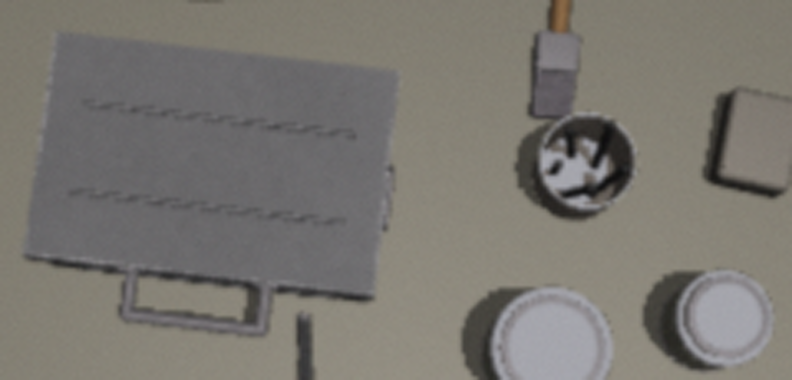

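Run:
```python
from h import *
W=np.load("top0.npy"); P=W[128:222,224:346].reshape(-1,3); P=P[(P[:,2]>.118)&(P[:,2]<.14)]
m=cv2.imread("pics/top0.png")
# remove handle by rotating approx and cutting
yaw=np.radians(-6.6)
for it in range(3):
    c,s=np.cos(yaw),np.sin(yaw); L=P[:,:2]@np.array([[c,-s],[s,c]])  # local coords
    h=np.histogram(L[:,0],bins=np.arange(.4,.8,.005)); 
    front=h[1][:-1][h[0]>80].min()
    T=L[L[:,0]>front-.001]; r=cv2.minAreaRect((T*1000).astype(np.float32))
    H=L[L[:,0]<front-.012]; H=H[(H[:,0]>front-.06)]
    bar=H[H[:,0]<H[:,0].min()+.03]; bar=bar
    inn=bar[np.abs(bar[:,1]-np.median(bar[:,1]))<.045]
    k=np.polyfit(inn[:,1],inn[:,0],1)
    print("yaw",np.degrees(yaw),"front",front,r,"bar",inn.mean(0),H.min(0),H.max(0),"slope",k)
    q=np.array([[c,-s],[s,c]])
    print("world bar",q@inn.mean(0),"world rect c",q@(np.array(r[0])/1000), "H mid", q@np.array([inn.mean(0)[0],(H[:,1].min()+H[:,1].max())/2]))
    # edges robust
    fx=[np.percentile(T[np.abs(T[:,1]-y)<.006,0],[1,99]) for y in np.arange(T[:,1].min()+.02,T[:,1].max()-.02,.02)]
    fx=np.array(fx); ys=np.arange(T[:,1].min()+.02,T[:,1].max()-.02,.02)
    b=np.polyfit(ys,fx[:,1],1); f=np.polyfit(ys,fx[:,0],1); print("back slope",b,"front",f,fx.mean(0))
    yaw-=np.arctan((k[0]+b[0])/2)
```

```text
yaw -6.6 front 0.4850000000000001 ((589.55517578125, 192.209228515625), (313.27020263671875, 210.08277893066406), 89.88211059570312) bar [0.45363942 0.23202774] [0.44347386 0.12738687] [0.47279625 0.25551258] slope [0.13033093 0.42339903]
world bar [0.47730165 0.17835001] world rect c [0.60774004 0.12317362] H mid [0.47263773 0.13804092]
back slope [-0.00090452  0.69136838] front [-0.00405984  0.48992023] [0.48916629 0.6912004 ]
yaw -10.302630558393206 front 0.4750000000000001 ((575.912109375, 229.88035583496094), (210.08282470703125, 313.27020263671875), 3.584738254547119) bar [0.4376668  0.26215444] [0.42625835 0.15735211] [0.46274145 0.28477088] slope [0.08891514 0.4143573 ]
world bar [0.47749586 0.17965212] world rect c [0.60774008 0.12317358] H mid [0.47014649 0.13922172]
back slope [-0.06664395  0.69299108] front [-0.03220996  0.48563512] [0.47829835 0.67781093]
yaw -10.940626632624072 front 0.4700000000000001 ((571.9892578125, 236.18084716796875), (212.74488830566406, 313.2702331542969), 4.222738742828369) bar [0.4347206  0.26701157] [0.42311012 0.16245248] [0.45799689 0.2896956 ] slope [0.07892372 0.41364706]
world bar [0.47749586 0.17965212] world rect c [0.60641816 0.12332932] H mid [0.46972626 0.13945866]
back slope [-0.07793478  0.6936754 ] front [-0.04666535  0.48603429] [0.47515263 0.67550218]
```

>>> jog_arm(
  series=[
    [[0,0,0,0,0,0,0],[0,0,0,0,0,0,0],[0,0,0,0,0,0,0],[0,0,0,0,0,0,0],[0,0,0,0,0,0,0],[0,0,0,0,0,0,0],[0,0,0,0,0,0,0],[0,0,0,0,0,0,0],[0,0,0,0,0,0,0],[0,0,0,0,0,0,0]],
  ],
)

```text
time_s: 1.1
eef_pos: [0.1315, 0.5598, 0.2313]
eef_rot: [0.0, 0.115, 0.993, -0.0]
wrist_force: [-0.9, 0.4, -0.1]
opening: 0.002
grasp_force: 0.0
```

>>> jog_arm(
  series=[
    [[-33.5,-34.2,0,0,0,0,0],[-33.5,-34.2,0,0,0,0,0],[-33.5,-34.2,0,0,0,0,0],[-33.5,-34.2,0,0,0,0,0],[-33.5,-34.2,0,0,0,0,0],[-33.5,-34.2,0,0,0,0,0],[-33.5,-34.2,0,0,0,0,0],[-33.5,-34.2,0,0,0,0,0],[-33.5,-34.2,0,0,0,0,0],[-33.5,-34.2,0,0,0,0,0]],
  ],
)

```text
time_s: 2.1
eef_pos: [0.3802, 0.1484, 0.2317]
eef_rot: [0.001, 0.115, 0.993, 0.0]
wrist_force: [0.9, 0.7, -0.2]
opening: 0.004
grasp_force: 0.0
```

>>> jog_arm(
  series=[
    [[-20,-45.3,0,0,0,0,0],[-20,-45.3,0,0,0,0,0],[-20,-45.3,0,0,0,0,0],[-20,-45.3,0,0,0,0,0],[-20,-45.3,0,0,0,0,0],[-20,-45.3,0,0,0,0,0],[-20,-45.3,0,0,0,0,0],[-20,-45.3,0,0,0,0,0],[-20,-45.3,0,0,0,0,0],[-20,-45.3,0,0,0,0,0]],
  ],
)

```text
time_s: 3.1
eef_pos: [0.4705, -0.3387, 0.2313]
eef_rot: [0.0, 0.115, 0.993, -0.0]
wrist_force: [1.6, 0.6, 0.4]
opening: 0.005
grasp_force: 0.0
```

>>> jog_arm(
  series=[
    [[0,0,30,0,0,0,0],[0,0,30,0,0,0,0],[0,0,30,0,0,0,0],[0,0,20,0,0,0,0],[0,0,8,0,0,0,0],[0,0,2,0,0,0,0],[0,0,2,0,0,0,0],[0,0,2,0,0,0,0],[0,0,2,0,0,0,0],[0,0,2,0,0,0,0]],
  ],
)

```text
time_s: 4.1
eef_pos: [0.4708, -0.3369, 0.104]
eef_rot: [0.001, 0.115, 0.993, -0.0]
wrist_force: [0.1, 0.7, 2.9]
opening: 0.006
grasp_force: 1.8
```

>>> jog_arm(
  series=[
    [[0,0,1,0,0,0,0],[0,0,1,0,0,0,0],[0,0,1,0,0,0,0],[0,0,1,0,0,0,0],[0,0,1,0,0,0,0],[0,0,1,0,0,0,0],[0,0,1,0,0,0,0],[0,0,1,0,0,0,0],[0,0,0,0,0,0,0],[0,0,0,0,0,0,0]],
  ],
)

```text
time_s: 5.1
eef_pos: [0.4709, -0.3369, 0.0965]
eef_rot: [0.0, 0.115, 0.993, -0.0]
wrist_force: [-2.1, 1.4, 7.6]
opening: -0.001
grasp_force: 3.2
```

>>> jog_arm(
  series=[
    [[0,0,1,0,0,0,0],[0,0,0,0,0,0,0],[0,0,1,0,0,0,0],[0,0,0,0,0,0,0],[0,0,0.5,0,0,0,0],[0,0,0,0,0,0,0],[0,0,0.5,0,0,0,0],[0,0,0,0,0,0,0],[0,0,0,0,0,0,0],[0,0,0,0,0,0,0]],
  ],
)

```text
time_s: 6.1
eef_pos: [0.4709, -0.337, 0.095]
eef_rot: [0.0, 0.115, 0.993, -0.001]
wrist_force: [-4.4, 4.5, 16.9]
opening: -0.002
grasp_force: 8.4
```

>>> jog_arm(
  series=[
    [[0,0,0.5,0,0,0,0],[0,0,0,0,0,0,0],[0,0,0.5,0,0,0,0],[0,0,0,0,0,0,0],[0,0,0,0,0,0,0],[0,0,0,0,0,0,0],[0,0,0,0,0,0,0],[0,0,0,0,0,0,0],[0,0,0,0,0,0,0],[0,0,0,0,0,0,0]],
  ],
)

```text
time_s: 7.1
eef_pos: [0.471, -0.337, 0.0949]
eef_rot: [0.0, 0.115, 0.993, -0.001]
wrist_force: [-8.5, 7.3, 22.5]
opening: 0.002
grasp_force: 11.8
```

Run:
```python
from h import *
print(ctrl.get_obs()["q"])
```

```text
[-8.25706334e-01  3.45822262e-01  1.70126756e+00 -4.47785064e-04
  1.09290511e+00 -2.16599453e+00]
```

>>> jog_arm(
  series=[
    [[0,0,-15,0,0,0,0],[0,0,-15,0,0,0,0],[0,0,-15,0,0,0.1457,0],[0,0,-15,0,0,0.1457,0],[0,0,-15,0,0,0.1457,0],[0,0,-15,0,0,0.1457,0],[0,0,-15,0,0,0.1457,0],[0,0,-15,0,0,0.1457,0],[0,0,-15,0,0,0.1457,0],[0,0,-15,0,0,0.1457,0]],
  ],
)

```text
time_s: 8.1
eef_pos: [0.4706, -0.3367, 0.2427]
eef_rot: [0.0, 0.645, 0.764, -0.0]
wrist_force: [-0.5, -0.3, -0.5]
opening: 0.0
grasp_force: 0.0
```

>>> jog_arm(
  series=[
    [[0,0,0,0,0,0.1457,26],[0,0,0,0,0,0.1457,26],[46,-17.4,0,0,0,0,26],[46,-17.4,0,0,0,0,26],[46,-17.4,0,0,0,0,26],[46,-17.4,0,0,0,0,26],[46,-17.4,0,0,0,0,26],[46,-17.4,0,0,0,0,26],[46,-17.4,0,0,0,0,26],[46,-17.4,0,0,0,0,26]],
  ],
)

```text
time_s: 9.1
eef_pos: [0.3746, 0.0467, 0.2422]
eef_rot: [0.001, 0.748, 0.664, 0.001]
wrist_force: [1.4, 0.6, -0.2]
opening: 0.308
grasp_force: 0.0
```

>>> jog_arm(
  series=[
    [[34,-12,0,0,0,0,26],[34,-12,0,0,0,0,26],[34,-12,0,0,0,0,26],[0,0,0,-0.125,0,0,26],[0,0,0,-0.125,0,0,26],[0,0,0,-0.125,0,0,26],[0,0,0,-0.125,0,0,26],[0,0,0,-0.125,0,0,26],[0,0,0,-0.125,0,0,26],[0,0,0,-0.125,0,0,26]],
  ],
)

```text
time_s: 10.1
eef_pos: [0.3516, 0.151, 0.243]
eef_rot: [0.318, 0.676, 0.601, 0.285]
wrist_force: [-0.0, -1.1, -0.6]
opening: 0.306
grasp_force: 0.0
```

```bash
cat > rel.py <<'E'
from h import *
from scipy.spatial.transform import Rotation as S
yaw=np.radians(-6.7); F=np.array([np.cos(yaw),np.sin(yaw),0]); Y=np.array([-np.sin(yaw),np.cos(yaw),0]); Z=np.array([0,0,1.])
def tool():
    o=ctrl.get_obs(); q=np.array(o["eef_rot"]); return o,np.array(o["eef_pos"]),S.from_quat(np.r_[q[1:],q[0]]).as_matrix()
E
python3 - <<'E'
from rel import *
o,p,R=tool(); B=np.array([.467,.138,.114])
print(o["time_s"],p,o["q"],o["opening"]); print("axes in box frame\n",np.array([F,Y,Z])@R); print("phi",np.degrees(np.arcsin(-R[2,2])))
print("bar in tool mm",R.T@(B-p)*1000)
c=cam("wrist"); cv2.imwrite("pics/w1.png",c["frame"])
np.save("w1.npy",cloud(c))
c=cam("side"); W=cloud(c); P=W[264:310,338:378].reshape(-1,3); P=P[P[:,2]>.085]; d=np.hypot(P[:,0]-.471,P[:,1]+.338); print("lid z",np.nanmedian(P[d<.025,2]))
b=W[260:310,300:380];
E
```

```text
10.1 [0.35161386 0.15104643 0.24301169] [ 0.43240366 -0.82896606  2.55485081 -0.65233968  0.72242461  0.8928809 ] 0.3063730841664724
axes in box frame
 [[-4.53200026e-04  6.35017215e-01  7.72497852e-01]
 [ 9.99995207e-01 -2.07830115e-03  2.29509358e-03]
 [ 3.06290710e-03  7.72495190e-01 -6.35013229e-01]]
phi 39.4209656315843
bar in tool mm [ 5.70722390e-02 -2.59235943e+01  1.71627944e+02]
lid z 0.09359084300213327
```

View pics/w1.png

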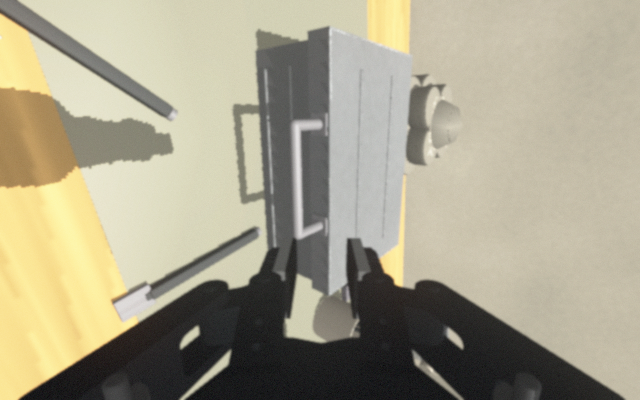

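The wrist view shows the bar at column 297, rows 122–238, with the fingers at the bottom, at about (275,265) and (365,265). The tin lid now measures as home. I'll check the bar position from this view.

Run:
```python
from rel import *
W=np.load("w1.npy"); o,p,R=tool()
P=W[124:238,288:306].reshape(-1,3); P=P[(P[:,2]>.1)&(P[:,2]<.14)]
L=np.c_[P@F,P@Y,P[:,2]]
m=L[(L[:,0]<np.median(L[:,0])+.01)]
print(len(L),np.median(m,0),m.min(0),m.max(0)); k=np.polyfit(m[:,1],m[:,0],1); print("slope",k)
# surface med -> axis: push 6mm along view direction approx
ax=np.array([np.median(m[:,0]),(m[:,1].min()+m[:,1].max())/2,.114])
print("world bar",ax[0]*F+ax[1]*Y+ax[2]*Z)
h=W[20:300,250:420].reshape(-1,3); h=h[(h[:,2]>.12)&(h[:,2]<.14)]; Lh=np.c_[h@F,h@Y]
print("lid front/back",np.percentile(Lh[:,0],[1,5,50,95,99]),"bar local now",np.array([.467,.138,0])@F,np.array([.467,.138,0])@Y)
```

```text
1331 [0.44226574 0.19630146 0.12041407] [0.43901975 0.12754741 0.11137762] [0.45233503 0.25263753 0.12389421]
slope [-0.00600174  0.44430967]
world bar [0.46142358 0.13719479 0.114     ]
lid front/back [0.44307886 0.4758129  0.54441169 0.67140487 0.68681195] bar local now 0.4477101316147651 0.19154278386169968
```

>>> jog_arm(
  series=[
    [[0,-13.2,0,0,0,0,26],[0,-13.3,0,0,0,0,26],[0,0,30,0,0,0,26],[0,0,30,0,0,0,26],[0,0,30,0,0,0,26],[0,0,20,0,0,0,26],[0,0,10,0,0,0,26],[0,0,10,0,0,0,26],[0,0,0,0,0,0,26],[0,0,0,0,0,0,26]],
  ],
)

```text
time_s: 11.2
eef_pos: [0.433, 0.14, 0.1521]
eef_rot: [0.311, 0.679, 0.604, 0.277]
wrist_force: [-0.4, -0.9, 0.2]
opening: 0.308
grasp_force: 0.0
```

Run:
```python
from rel import *
o,p,R=tool(); B=.447*F+.1915*Y+.114*Z
print(o["time_s"],p,o["q"],o["wrist_force"]); print("phi",np.degrees(np.arcsin(-R[2,2])))
print("bar in tool mm",R.T@(B-p)*1000)
c=cam("wrist"); cv2.imwrite("pics/w2.png",c["frame"])
```

```text
11.2 [0.43304228 0.13996274 0.15205977] [ 0.23635442 -0.3333651   2.5207916  -1.1360103   0.29152951  1.35543513] [-0.437482   -0.8756386   0.21397979]
phi 40.74224408347354
bar in tool mm [ 1.89153043 -7.13875306 50.03093021]
```

View pics/w2.png

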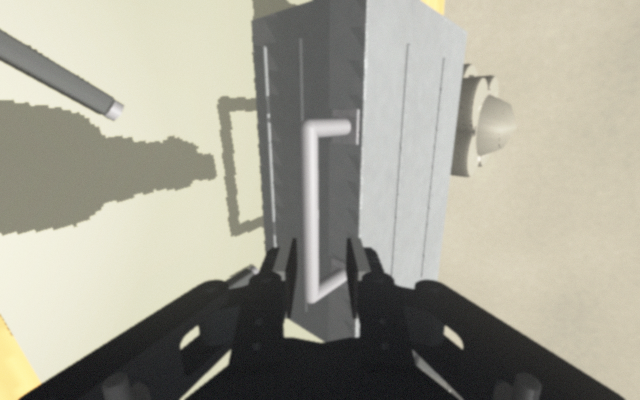

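The wrist view shows the bar at column 312, inside the finger gap (295–350). However, joint 4 is at its limit, because a shallow tilt brings the wrist near its singularity. I'll use a steeper approach.

>>> jog_arm(
  series=[
    [[0,0,0,0.07,0,0,26],[0,0,0,0.07,0,0,26],[0,0,0,0.07,0,0,26],[0,0,0,0.07,0,0,26],[0,0,0,0.07,0,0,26],[0,0,0,0,0,0,26],[0,0,0,0,0,0,26],[0,0,0,0,0,0,26],[0,0,0,0,0,0,26],[0,0,0,0,0,0,26]],
  ],
)

```text
time_s: 12.25
eef_pos: [0.4324, 0.1373, 0.1506]
eef_rot: [0.207, 0.72, 0.638, 0.18]
wrist_force: [-0.6, -0.4, 0.5]
opening: 0.304
grasp_force: 0.0
```

```bash
cat > st.py <<'E'
from rel import *
o,p,R=tool(); B=.447*F+.1915*Y+.114*Z
print(o["time_s"],p,o["q"],o["wrist_force"]); print("phi",np.degrees(np.arcsin(-R[2,2])),"\n",np.array([F,Y,Z])@R)
print("bar in tool mm",R.T@(B-p)*1000, "rotvec to level", "x.Y",R[:,0]@Y)
E
python3 st.py
```

```text
12.25 [0.43241097 0.13725497 0.15055298] [ 0.14957492 -0.30961016  2.35036135 -0.26940729  0.57998666  0.45749691] [-0.64250002 -0.43369318  0.49857825]
phi 58.186626839047015 
 [[ 0.00580618  0.84978115  0.52710368]
 [ 0.99997073 -0.00230781 -0.00729435]
 [-0.00498215  0.52713061 -0.84976968]]
bar in tool mm [ 5.10949116  9.23593627 48.71445404] rotvec to level x.Y 0.9999707327829904
```

>>> jog_arm(
  series=[
    [[2.5,4.6,0,0,0,0,26],[2.5,4.6,0,0,0,0,26],[0,0,16,0,0,0,26],[0,0,14,0,0,0,26],[0,0,10,0,0,0,26],[0,0,8,0,0,0,26],[0,0,8,0,0,0,26],[0,0,8,0,0,0,26],[0,0,0,0,0,0,26],[0,0,0,0,0,0,26]],
  ],
)

```text
time_s: 13.25
eef_pos: [0.4748, 0.1367, 0.1013]
eef_rot: [0.207, 0.72, 0.637, 0.18]
wrist_force: [0.7, 0.4, 0.7]
opening: 0.3
grasp_force: 0.0
```

```bash
python3 st.py;  python3 -c "
from h import *
c=cam('wrist'); cv2.imwrite('pics/w3.png',c['frame'])"
```

```text
13.25 [0.47483871 0.13672644 0.10134226] [ 0.12879728 -0.07615788  2.29286401 -0.34910824  0.40713867  0.53567985] [0.65119717 0.38388587 0.74211415]
phi 58.19660025932941 
 [[ 0.00638693  0.84987037  0.52695309]
 [ 0.99996786 -0.00287472 -0.00748376]
 [-0.00484538  0.52698395 -0.84986142]]
bar in tool mm [  0.1909831   -0.67664866 -15.31454906] rotvec to level x.Y 0.9999678641942005
```

View pics/w3.png

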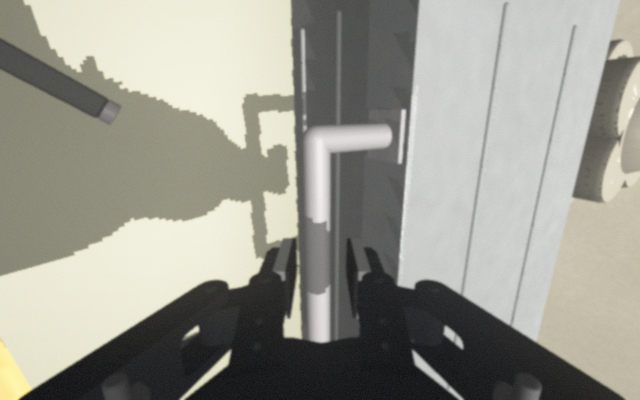

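The bar, at column 317, is centred between the pads (295 and 350). I'll close on it.

>>> jog_arm(
  series=[
    [[0,0,0,0,0,0,4],[0,0,0,0,0,0,4],[0,0,0,0,0,0,4],[0,0,0,0,0,0,4],[0,0,0,0,0,0,4],[0,0,0,0,0,0,4],[0,0,0,0,0,0,4],[0,0,0,0,0,0,4],[0,0,0,0,0,0,4],[0,0,0,0,0,0,4]],
  ],
)

```text
time_s: 14.3
eef_pos: [0.473, 0.1368, 0.1006]
eef_rot: [0.206, 0.72, 0.638, 0.179]
wrist_force: [-8.4, 1.2, 4.4]
opening: 0.115
grasp_force: 58.5
```

```bash
cat > arc.py <<'E'
import sys
from rel import *
# per-row tool shifts (mm) for bar to go from angle a to b (deg) with constant tool orientation
a,b=map(float,sys.argv[1:3]); o,p,R=tool(); n=10; t=np.radians(np.linspace(a,b,n+1))-np.arctan2(4,241.5); r=np.hypot(241.5,4)
d=np.diff(np.outer(-np.cos(t),F)+np.outer(np.sin(t),Z),axis=0)*r
print(np.round(d@R,1).tolist())
E
python3 st.py; python3 arc.py 0 20;python3 arc.py 20 40; python3 arc.py 40 60
```

```text
14.3 [0.47304303 0.13684371 0.10062751] [ 0.12977707 -0.07776671  2.29514773 -0.34851099  0.40914786  0.53559953] [-8.375507    1.17364453  4.4269505 ]
phi 58.339421601275525 
 [[ 0.00623382  0.85118652  0.5248263 ]
 [ 0.99996563 -0.00243696 -0.00792509]
 [-0.00546675  0.52485767 -0.85117245]]
bar in tool mm [  0.28476127   1.18977788 -14.97885122] rotvec to level x.Y 0.9999656264770086
[[-0.0, 4.4, -7.2], [-0.0, 4.7, -7.0], [-0.0, 4.9, -6.8], [-0.0, 5.2, -6.7], [-0.0, 5.4, -6.5], [-0.0, 5.6, -6.3], [-0.0, 5.8, -6.1], [-0.0, 6.0, -5.9], [-0.0, 6.2, -5.7], [-0.0, 6.4, -5.5]]
[[-0.0, 6.6, -5.2], [-0.0, 6.8, -5.0], [-0.0, 7.0, -4.7], [-0.0, 7.1, -4.5], [-0.0, 7.3, -4.3], [-0.0, 7.4, -4.0], [-0.0, 7.6, -3.7], [-0.0, 7.7, -3.5], [-0.0, 7.8, -3.2], [-0.0, 7.9, -2.9]]
[[-0.0, 8.0, -2.6], [0.0, 8.1, -2.4], [0.0, 8.2, -2.1], [0.0, 8.2, -1.8], [0.0, 8.3, -1.5], [0.0, 8.3, -1.2], [0.0, 8.4, -0.9], [0.0, 8.4, -0.6], [0.0, 8.4, -0.3], [0.0, 8.4, -0.0]]
```

>>> jog_arm(
  series=[
    [[0,2.9,-7.2,0,0,0,4],[0,4.7,-7,0,0,0,4],[0,4.9,-6.8,0,0,0,4],[0,5.2,-6.7,0,0,0,4],[0,5.4,-6.5,0,0,0,4],[0,5.6,-6.3,0,0,0,4],[0,5.8,-6.1,0,0,0,4],[0,6,-5.9,0,0,0,4],[0,6.2,-5.7,0,0,0,4],[0,6.4,-5.5,0,0,0,4]],
  ],
)

```text
time_s: 15.3
eef_pos: [0.4846, 0.1355, 0.1827]
eef_rot: [0.206, 0.721, 0.638, 0.178]
wrist_force: [-8.1, -0.2, -0.9]
opening: 0.114
grasp_force: 58.8
```

```bash
python3 st.py
```

```text
15.3 [0.4846178  0.13554777 0.18272043] [ 0.12155996 -0.23168843  2.21703286 -0.22500612  0.63173465  0.38975958] [-8.14135264 -0.1924452  -0.85515054]
phi 58.423576867740145 
 [[ 0.00660189  0.85195737  0.52356954]
 [ 0.99996202 -0.00264578 -0.00830367]
 [-0.00568913  0.52360447 -0.85194248]]
bar in tool mm [  0.60606737 -51.73907733  48.86030231] rotvec to level x.Y 0.9999620237064776
```

>>> jog_arm(
  series=[
    [[0,6.4,-5.4,0,0,0,4],[0,6.8,-5,0,0,0,4],[0,7,-4.7,0,0,0,4],[0,7.1,-4.5,0,0,0,4],[0,7.3,-4.3,0,0,0,4],[0,7.4,-4,0,0,0,4],[0,7.6,-3.7,0,0,0,4],[0,7.7,-3.5,0,0,0,4],[0,7.8,-3.2,0,0,0,4],[0,7.9,-2.9,0,0,0,4]],
  ],
)

```text
time_s: 16.3
eef_pos: [0.5254, 0.131, 0.2578]
eef_rot: [0.206, 0.72, 0.638, 0.179]
wrist_force: [3.9, -2.1, -7.2]
opening: 0.116
grasp_force: 61.4
```

```bash
python3 st.py
```

```text
16.3 [0.52540012 0.13101175 0.25778342] [ 0.0964244  -0.24255455  2.06246417 -0.16895362  0.78704314  0.30466679] [ 3.87262684 -2.06190364 -7.16053206]
phi 58.28555590687437 
 [[ 0.00622568  0.85069324  0.52562558]
 [ 0.99996532 -0.00238883 -0.00797772]
 [-0.00553096  0.52565702 -0.85067861]]
bar in tool mm [   0.50881602 -126.2199643    91.02403296] rotvec to level x.Y 0.9999653240939499
```

>>> jog_arm(
  series=[
    [[0,8,-2.6,0,0,0,4],[0,8.1,-2.4,0,0,0,4],[0,8.2,-2.1,0,0,0,4],[0,8.2,-1.8,0,0,0,4],[0,8.3,-1.5,0,0,0,4],[0,8.3,-1.2,0,0,0,4],[0,8.4,-0.9,0,0,0,4],[0,8.4,-0.6,0,0,0,4],[0,8.4,-0.3,0,0,0,4],[0,8.4,0,0,0,0,4]],
  ],
)

```text
time_s: 17.3
eef_pos: [0.5901, 0.1238, 0.3142]
eef_rot: [0.208, 0.72, 0.637, 0.181]
wrist_force: [-6.2, 0.5, 2.7]
opening: 0.112
grasp_force: 63.2
```

>>> jog_arm(
  series=[
    [[0,0,0,0,0,0,4],[0,0,0,0,0,0,4],[0,0,0,0,0,0,4],[0,0,0,0,0,0,4],[0,0,0,0,0,0,4],[0,0,0,0,0,0,4],[0,0,0,0,0,0,4],[0,0,0,0,0,0,4],[0,0,0,0,0,0,4],[0,0,0,0,0,0,4]],
  ],
)

```text
time_s: 18.3
eef_pos: [0.5897, 0.1238, 0.3139]
eef_rot: [0.208, 0.72, 0.637, 0.181]
wrist_force: [-7.3, -0.3, 4.3]
opening: 0.114
grasp_force: 63.5
```

```bash
python3 st.py
python3 - <<'E'
from rel import *
o,p,R=tool(); G=p-R[:,2]*.015
Hx=.4455+.2415; dx=Hx-G@F; dz=G[2]-.118
print("lid angle from grip",np.degrees(np.arctan2(dz,dx))+.95,"radius",np.hypot(dx,dz))
c=cam("side"); cv2.imwrite("pics/s2.png",c["frame"]); W=cloud(c).reshape(-1,3)
L=np.c_[W@F,W@Y,W[:,2]]
m=(np.abs(L[:,1]-.09)<.06)&(L[:,0]>.5)&(L[:,0]<.75)&(L[:,2]>.15)&(L[:,2]<.4)
m2=(L[:,1]>.03)&(L[:,1]<.34)&(L[:,0]>.52)&(L[:,0]<.70)&(L[:,2]>.16)&(L[:,2]<.34)
for y0 in np.arange(.04,.34,.04):
    s=L[m2&(np.abs(L[:,1]-y0)<.02)]
    if len(s)>30:
        q=cv2.fitLine(s[:,[0,2]].astype(np.float32),cv2.DIST_HUBER,0,.005,.001).ravel(); print(round(y0,2),len(s),np.degrees(np.arctan2(abs(q[1]),abs(q[0]))))
E
```

```text
18.3 [0.58966663 0.12381783 0.3139366 ] [ 0.06528375 -0.14859133  1.87123883 -0.13419789  0.87372776  0.24437549] [-7.26708035 -0.26265673  4.27488663]
phi 58.01645206372484 
 [[ 0.00591079  0.84820624  0.52963312]
 [ 0.99997358 -0.002773   -0.00671891]
 [-0.00423035  0.52965884 -0.84820022]]
bar in tool mm [-1.57348156e-01 -2.11239292e+02  1.03810995e+02] rotvec to level x.Y 0.9999735829959568
lid angle from grip 60.27887464680114 radius 0.24259657128460912
0.04 348 59.979267
0.08 98 54.03821
0.12 122 54.420887
0.16 92 53.646744
0.2 110 51.38927
```

View pics/s2.png

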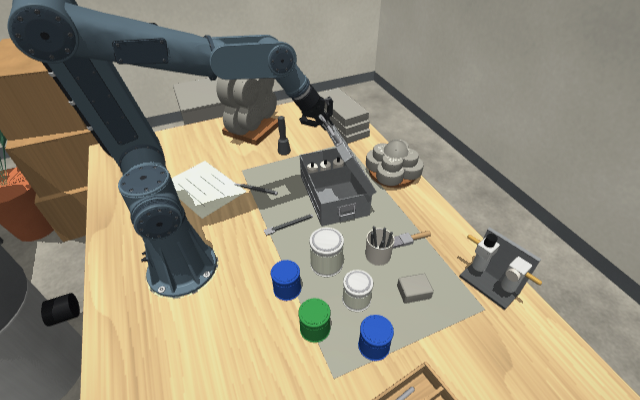

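The side view shows the lid held open at about (350,160), with the box interior visible. The tin at (358,289) and the other items haven't moved. The lid angle comes out at about 60°.

```bash
python3 -c "
from bench import ctrl
print(ctrl.hand_in())"
```

```text
the job is handed in; nothing more can be done
None
```

The small tin's lid is pressed fully home with the tin left standing in place, the box lid is held open at about 60° by its handle, nothing else on the bench appears to have moved, and the job is handed in.

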